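Stow the coffee leveller in a push-latch drawer

ROBOT

A 6-joint arm with a two-finger parallel gripper is mounted at the origin on the work surface; the furniture and walls round the work are solid. World frame = base frame: x ahead of the robot, y to its left, z up, the work surface at z = 0. Lengths are in m, angles in rad, forces in N, time in s.
With the tool pointing down it reaches from about 0.3 to 0.775 m from the base axis. Payload 14.6 kg.
Tool frame: the origin (TCP) lies on the centre line of the jaws, within the pads' length; the fingertips stand 17 mm ahead of it and the grasp point (between the pads) lies 2 mm behind it (env.tip_extent is the z of the fingertips in the tool frame, in m); z points along the fingers, y is the line along which they close (so a half turn about z gives the same grasp; the last joint's range is limited). The gripper opens to 85 mm and grips with 20 to 120 N. Pads are 22 mm wide; open, the fingers measure 114 mm over their backs; the gripper's body (76 mm by 85 mm) begins 54 mm behind the grasp point. The pads swing forward as they close: fully open they stand 13 mm farther back than shut.
Start: joints at [-1.197, 0.3, 1.521, -0, 1.321, -0.067], TCP at [0.235, -0.497, 0.216] pointing down, gripper open.
Joint ranges: [-3.03, 3.03], [-0.79, 2.21], [0.23, 2.52], [-1.04, 4.18], [0, 3.07], [-2.55, 2.55]. Speed limits (rad/s): [2.22, 2.22, 2.57, 3.14, 3.14, 3.14].

INTERFACE

Orientations are given as a unit quaternion [w, x, y, z].
In Python, from bench import status, optics, env gives the robot as it stands. The module is installed in compiled form; this text tells all that it offers.
- The arm moves only by the tool carry_out, never from a script. Its argument "motion" is a list of rows, each a list of 3 entries, a list of its own where there are three numbers: the shift along the world's x, y, z in mm, then the turn about the world's z in degrees, then the closure, from 0 (fully open) to 1 (shut). In form: [[[x, y, z], yaw, claw], ...]. A call has 1 to 20 rows; each row is the pose to reach, as a shift and turn from the pose commanded when the call began; what a row does not reach only later rows make up. A row lasts 1/10 s, in which the tool goes at most 50 mm and 8.59 degrees, less where a joint would pass 70% of its speed; a pose out of reach is approached as far as the arm can. A call with a gripper value outside its range is refused whole. The fingers move at their own pace and stop on an object; "newtons" is the grip in N (left out, the last holds). Time passes only in rows, so rows that repeat a pose let the fingers close. It gives the time, the measured TCP pose, the force, the opening and the grip force at its end, in the units of the state.
- status.observe(): the state, without advancing time (a new reading comes with each control period).
- optics.read_camera(name): name is "side" or "top" or "wrist"; returns a dict with "image" (400x640x3 uint8, red, green, blue), "K" (3x3 intrinsics, pixels), "position" and "orientation" of the camera in the world. Camera axes: x right, y up, looking along -z (the intrinsics and any distortion apply to the point x, -y, -z); pixel columns grow to the right and rows downward; lengths in m; the calibration is good to about 2 mm. A picture is of the moment at which its call begins. There is no depth.
- env.hand_in(): hands the job in; it is judged then, once.
The state is a dict: "clock": time; "joint_pos": joint angles; "dq": joint speeds; "joint_efforts": joint torques, N m; "ee_pos": TCP position; "ee_rot": TCP orientation; "contact_force": force on the tool from outside, world axes, zero at the start; "wrist_torque": the same for the moment, N m; "opening": finger opening in m; "grip_force": force on a finger pad.
Only numpy, scipy, OpenCV 4.12 (cv2) and the standard library are available. Lean on these libraries where they do the work, as an engineer would, in place of code of your own. Each camera call takes 0.05 s, during which the arm holds its last target. There are 200 camera calls.

TASK

Put the coffee leveller away in the cabinet drawer that is shut, standing flat on that drawer's floor; the other drawer, which has sprung ajar, is already full. The fronts have no handles but push latches: pressed in and let go, a shut drawer springs out, and pressed fully home it latches again; finish with both drawers latched shut. If the hand-gel bottle stands in the drawer's way, first stand it somewhere clear, never letting the drawer push it or it fall over, and leave the shot glass and the glass dome jar where they are.

Things in the scene. Friction and masses are not known exactly. Their poses are not given: they have to be found in the camera images.
- cabinet: low steel two-drawer cabinet 318 wide, 200 deep, 80 high; fixed. Origin: on the worktop below the middle of its top's front edge; x points from the front into the cabinet, y to its left seen from the robot, z up. The drawers' middles lie 76 to either side. Fixed cups and jars stand on its top from 90 mm behind the front edge.
- drawer_a (a joint): slide of the drawer that starts latched shut (left or right varies), m: 0 to 0.0015 latched, grows as it comes out, 0.115 fully out. Latch: press 6 mm past 0 (4 to 6 N, then a firm stop at 6.4 mm) and let go: it springs out to about 0.045 and stays there. Push it home to 5.5 mm past 0 (2 to 6 N, then a firm stop) and let go: it latches. Damped runner, 2 N at 0.1 m/s; cannot be pulled out while latched
- drawer_b (a joint): slide of the other, full drawer, which starts sprung ajar at 0.045 to 0.055; same latch and values as drawer_a
- front_a (a point): centre of the outer face of drawer_a's wooden front, which is 147 wide, 68 high (top edge 78 above the worktop), 12 thick; moves with the drawer. x points into the cabinet, z up. With the drawer at 0 this face is 20 mm before the cabinet's front edge and the gap behind the front is 8 mm, so the gap to hook fingers in is 8 mm plus the drawer's value
- front_b (a point): the same point on drawer_b's front
- floor_a (a point): point on top of drawer_a's inner floor (19 mm above the worktop), midway between its side walls, 50 mm behind the back of the wooden front; moves with the drawer. Inside the drawer is 129 wide, 155 long, walls 41 high above the floor
- leveller_center (a point): centre (half-way up) of the coffee leveller, a round steel puck 36 high: black knurled collar 63 in diameter from 16 to 36 above its base, steel foot 58 in diameter below; 0.32 kg, loose, z up
- shot_glass_center (a point): centre of the shot glass beside the leveller, 49 in diameter, 62 high; loose, must stay
- glass_jar_center (a point): centre of the small glass dome jar on the leveller's other side, foot 72 in diameter, dome 60, 59 high; loose, must stay
- bottle_center (a point): half-way up (46 mm above its foot) the white hand-gel bottle standing before the drawers, body 39 in diameter up to 75, cap 19 in diameter above, 92 high; loose, 0.11 kg, z up
- tumbler: tall steel tumbler of stirrers at the back right, 93 in diameter, 238 high, fixed; origin under its centre
Mind the look-alikes: they are no part of the job. What is shaped like the part that bears bottle_center but blue or orange is not meant.

How it is judged:
On the way, in this order (a step that is already met when the one before it is completed fails the run):
1. the drawer that was shut has been released and stands out (value of joint drawer_a above 0.035 m), for 0.1 s.
2. the leveller stands on the floor of that drawer, while it is still out (value of joint drawer_a above 0.035 m and x of leveller_center in the frame of floor_a between -0.022 and 0.077 m and y of leveller_center in the frame of floor_a between -0.036 and 0.036 m and z of leveller_center in the frame of floor_a between 0.012 and 0.024 m and angle between leveller_center's own z axis and vertical below 0.15 rad), for 0.2 s.
At the end, for the whole second after the job is handed in: both drawers rest latched, within 3 mm of 0; the leveller stands flat (within 0.15 rad) on the floor of drawer_a inside its walls; the bottle stands upright (within 0.15 rad) (value of joint drawer_a between -0.003 and 0.003 m and value of joint drawer_b between -0.003 and 0.003 m and x of leveller_center in the frame of floor_a between -0.022 and 0.077 m and y of leveller_center in the frame of floor_a between -0.036 and 0.036 m and z of leveller_center in the frame of floor_a between 0.012 and 0.024 m and angle between each of leveller_center, bottle_center's own z axis and vertical below 0.15 rad and height (world z) of bottle_center above 0.035 m); the robot touches nothing.
It fails at once if the bottle is tipped over (angle between bottle_center's own z axis and vertical above 0.6 rad).
It fails at once if the drawer pushes the bottle (contact force between drawer_a and bottle above 1 N).
It fails at once if the shot glass is shifted by over 30 mm or tipped (distance of shot_glass_center from where it was at the start of the episode above 0.03 m or angle between shot_glass_center's own z axis and vertical above 0.5 rad).
It fails at once if the glass jar is shifted by over 30 mm or tipped (distance of glass_jar_center from where it was at the start of the episode above 0.03 m or angle between glass_jar_center's own z axis and vertical above 0.5 rad).
It also fails if it takes over 72 s, if anything falls off the work surface, if the arm or the gripper's body presses on something with over 40 N, if the wrist force passes 120 N, or if a joint passes its speed limit or range.

## Working session

There is one attempt and no reset: what is moved stays moved. The work goes in short steps, Python scripts to look and compute and a tool call to move; the robot and the scene stay as the last step left them, time stands still between calls to the robot, and variables do not carry over. Pictures are saved under pics/ and viewed, at most 10 in all, crops included, and the job is handed in when it is done.

Besides the shell and the picture viewer there is one more tool, called after "Request:" by a JSON object that holds its "fn" and its "kwargs". carry_out: Moves the arm, as the interface text tells. Its arguments: {"type":"object","properties":{"motion":{"type":"array","items":{"type":"array"}},"newtons":{"type":"number"}},"required":["motion"]}

```bash
mkdir -p pics && cat > h.py <<'E'
import numpy as np, cv2, json
from scipy.spatial.transform import Rotation as R
from bench import status, optics, env
def snap(n,f):
    c=optics.read_camera(n); cv2.imwrite(f'pics/{f}.png',c['image'][:,:,::-1])
    np.savez(f'pics/{f}.npz',**{k:np.array(c[k]) for k in ('image','K','position','orientation')},**{k:np.array(v) for k,v in c.items() if k not in('image','K','position','orientation')})
    return c
def load(f): return dict(np.load(f'pics/{f}.npz'))
def Rm(c):
    q=c['orientation']; return R.from_quat([q[1],q[2],q[3],q[0]]).as_matrix()
def ray(c,u,v):
    K=c['K']; d=np.zeros(5)
    for k in c:
        if 'dist' in k: d=np.array(c[k],float)
    p=cv2.undistortPoints(np.array([[[u,v]]],float),K,d)[0,0]
    return np.array(c['position']),Rm(c)@np.array([p[0],-p[1],-1])
def onz(c,u,v,z):
    o,d=ray(c,u,v); return o+d*(z-o[2])/d[2]
def proj(c,P):
    K=c['K']; p=Rm(c).T@(np.array(P)-c['position']); p=p*[1,-1,-1]; 
    d=np.zeros(5)
    for k in c:
        if 'dist' in k: d=np.array(c[k],float)
    return cv2.projectPoints(p.reshape(1,1,3),np.zeros(3),np.zeros(3),K,d)[0].ravel()
def tri(*a):
    A=np.zeros((3,3));b=np.zeros(3)
    for c,u,v in a:
        o,d=ray(c,u,v); d/=np.linalg.norm(d); M=np.eye(3)-np.outer(d,d); A+=M;b+=M@o
    return np.linalg.solve(A,b)
E
python3 - <<'E'
from h import *
for n in('side','top'):
    c=snap(n,n+'0'); print(n,c.keys(),c['K'].tolist() if hasattr(c['K'],'tolist') else c['K'],c['position'],c['orientation'])
    for k in c:
        if k not in('image','K','position','orientation'): print(k,c[k])
print(status.observe(),env.tip_extent)
E
```

```text
side dict_keys(['image', 'K', 'position', 'orientation']) [[391.05679653535225, 0.0, 319.1135723335478], [0.0, 391.05679653535225, 199.87144557093927], [0.0, 0.0, 1.0]] [0.30917088 0.84658725 0.48655289] [-0.12581702 -0.072033    0.53442129  0.83269154]
top dict_keys(['image', 'K', 'position', 'orientation']) [[368.05768612104555, 0.0, 318.1066003834401], [0.0, 368.05768612104555, 197.60853941964888], [0.0, 0.0, 1.0]] [ 0.40745348 -0.02796743  0.91879745] [-0.69695457 -0.06583605  0.03654724  0.71315093]
{'clock': 0.1, 'joint_pos': array([-1.19660572e+00,  3.00413297e-01,  1.52147641e+00,  6.61316718e-06,
        1.32071779e+00, -6.66176352e-02]), 'dq': array([-2.61414256e-06, -3.44300014e-03, -7.27755889e-04, -2.36020804e-03,
        1.87154748e-03,  3.99303710e-04]), 'joint_efforts': array([ 2.07955694e-03, -5.44375813e+01, -3.62367761e+01,  1.25733476e-05,
        3.05439542e-03,  1.17915081e-05]), 'ee_pos': array([ 0.2345813 , -0.49723097,  0.21589731]), 'ee_rot': array([-5.01924204e-04,  9.75809232e-01,  2.18623158e-01, -7.45619207e-05]), 'contact_force': array([ 0.54165672, -0.15173823, -0.29396182]), 'wrist_torque': array([-0.01744647, -0.04311059, -0.07908557]), 'grip_force': 0.0, 'opening': 0.0854163091958511} 0.017
```

View pics/top0.png

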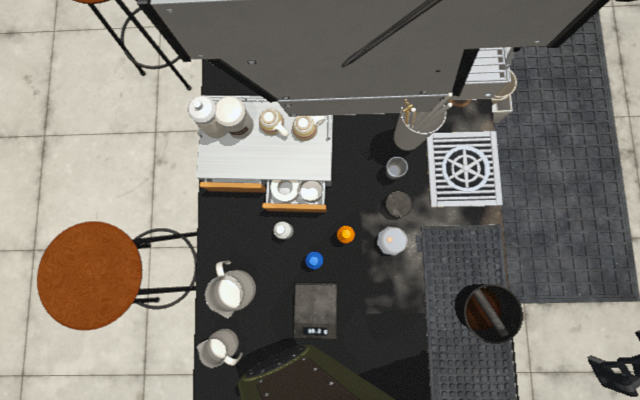

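View pics/side0.png

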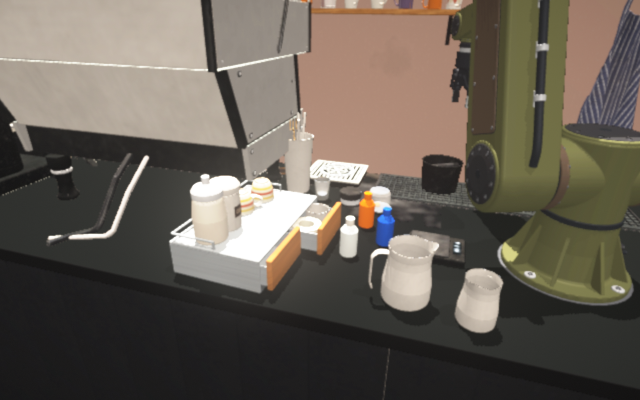

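The top view shows the shut drawer_a on the left (front at about 202–264, 186), the ajar drawer_b (295, 208), the white bottle (283, 230), the leveller (398, 205) between the shot glass (397, 168) and the jar (392, 241), and the tumbler (420, 125). The look-alikes are the blue bottle at (314, 261) and the orange one at (346, 234), plus round things such as the jar at (392, 241). I choose the white bottle and the dark puck, and check both in close crops.

```bash
python3 - <<'E'
from h import *
t=load('top0')['image'][:,:,::-1]; s=load('side0')['image'][:,:,::-1]
a=cv2.resize(t[90:270,190:440],None,fx=3.2,fy=3.2,interpolation=cv2.INTER_CUBIC)
cv2.imwrite('pics/topc.png',a)
b=cv2.resize(s[155:295,170:410],None,fx=3.3,fy=3.3,interpolation=cv2.INTER_CUBIC)
cv2.imwrite('pics/sidec.png',b)
E
```

```text
(no output)
```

View pics/topc.png

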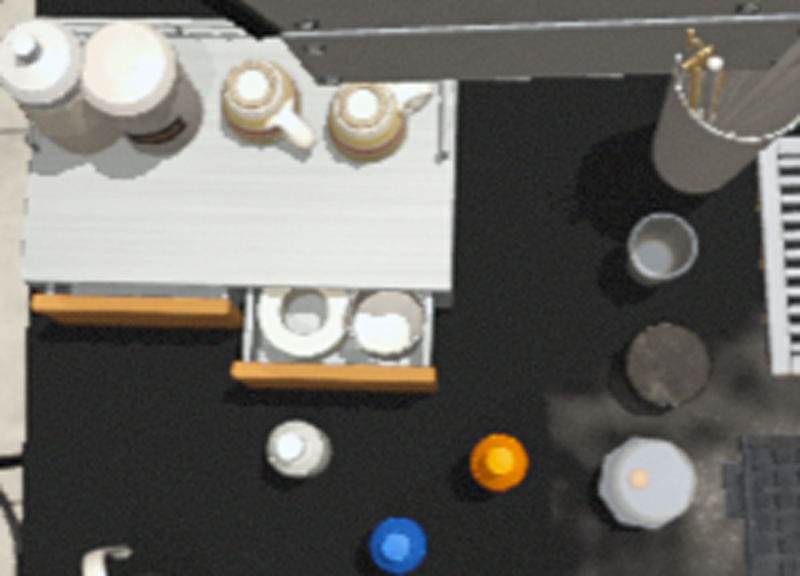

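View pics/sidec.png

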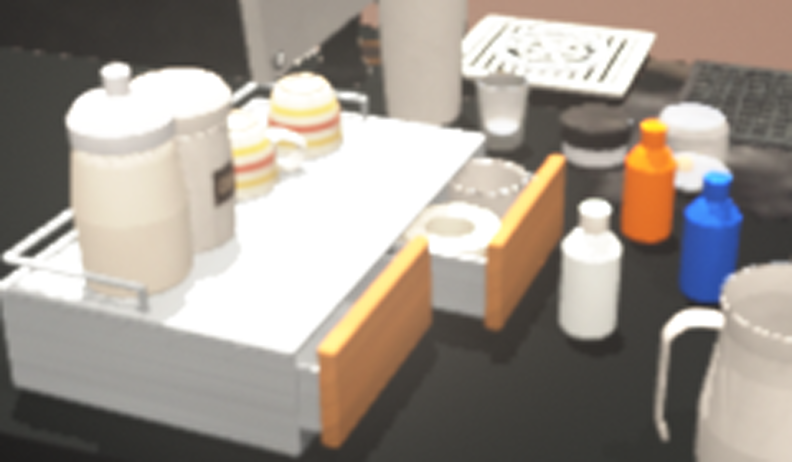

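Top crop: drawer_a front's top edge runs (33,297)–(240,303), drawer_b's (233,363)–(436,371), cabinet front edge (22,281)–(452,290), white bottle cap (292,446), leveller top (669,364), shot-glass rim (663,245), jar (647,482). Side crop: white bottle cap (595,208) and foot (588,335), leveller top (596,122).

```bash
python3 - <<'E'
from h import *
np.set_printoptions(precision=4,suppress=True)
t=load('top0'); s=load('side0')
T=lambda u,v:(u/3.2+190,v/3.2+90); S=lambda u,v:(u/3.3+170,v/3.3+155)
for n,u,v,z in [('cabL',22,281,.08),('cabR',452,290,.08),('aL',33,297,.078),('aR',240,303,.078),('aLo',33,310,.078),('bL',233,363,.078),('bR',436,371,.078),('capT',292,446,.092),('body',300,450,.055),('lev',669,364,.036),('shot',663,245,.062),('jarTop',638,478,.059),('jarfoot',647,482,.02),('orange',499,460,.092),('blue',398,545,.092),('tumb rim',740,80,.238),('mug',357,112,.12),('pitcher handle',100,560,.1)]:
    print(n,onz(t,*T(u,v),z))
for n,u,v,z in [('cap',595,208,.092),('lev',596,122,.036),('shotrim',502,80,.062)]: print('side',n,onz(s,*S(u,v),z))
print('tri cap',tri((t,*T(292,446)),(s,*S(595,206))))
print('lev radius',41/3.2/368*.883)
print(tri((t,*T(669,364)),(s,*S(596,122))))
E
```

```text
cabL [0.585  0.2907 0.08  ]
cabR [ 0.5693 -0.0256  0.08  ]
aL [0.5731 0.2829 0.078 ]
aR [0.5644 0.1293 0.078 ]
aLo [0.5634 0.2826 0.078 ]
bL [0.5203 0.1344 0.078 ]
bR [ 0.5108 -0.0126  0.078 ]
capT [0.4584 0.0897 0.092 ]
body [0.4576 0.0891 0.055 ]
lev [ 0.5168 -0.1865  0.036 ]
shot [ 0.6022 -0.1819  0.062 ]
jarTop [ 0.4318 -0.156   0.059 ]
jarfoot [ 0.4298 -0.1683  0.02  ]
orange [ 0.4454 -0.0554  0.092 ]
blue [0.3883 0.0163 0.092 ]
tumb rim [ 0.6615 -0.201   0.238 ]
mug [0.6916 0.0383 0.12  ]
pitcher handle [0.3821 0.2227 0.1   ]
side cap [0.4568 0.094  0.092 ]
side lev [ 0.5125 -0.1734  0.036 ]
side shotrim [ 0.6004 -0.1793  0.062 ]
tri cap [0.4581 0.0898 0.0913]
lev radius 0.030743036684782607
[ 0.5165 -0.1878  0.0297]
```

The white bottle sits at cabinet y ≈ -48 mm. Drawer_a's front spans 2.5 to 149.5 mm, so the bottle is clear of it and stays put. The cabinet is yawed -2.84° with its origin at about (0.577, 0.1326). I'll shut drawer_b first, pressing away from the bottle.

Request:
{"fn": "carry_out", "kwargs": {"motion": [[[241,530,0],-28.1,1],[[241,530,0],-28.1,1],[[241,530,0],-28.1,1],[[241,530,0],-28.1,1],[[241,530,0],-28.1,1],[[241,530,0],-28.1,1],[[241,530,0],-28.1,1],[[241,530,0],-28.1,1],[[241,530,0],-28.1,1],[[241,530,0],-28.1,1],[[241,530,0],-28.1,1],[[241,530,0],-28.1,1],[[241,530,0],-28.1,1],[[241,530,0],-28.1,1],[[241,530,0],-28.1,1],[[241,530,0],-28.1,1]], "newtons": 40}}

```text
clock: 1.7
ee_pos: [0.4754, 0.0316, 0.2164]
ee_rot: [0.0, 1.0, -0.026, 0.0]
contact_force: [0.3, 0.5, 0.2]
opening: -0.0005
grip_force: 0.0
```

Request:
{"fn": "carry_out", "kwargs": {"motion": [[[0,0,-45],0,1],[[0,0,-90],0,1],[[0,0,-130],0,1],[[0,0,-155],0,1],[[0,0,-166],0,1],[[0,0,-166],0,1]]}}

```text
clock: 2.3
ee_pos: [0.4752, 0.032, 0.0498]
ee_rot: [0.0, 1.0, -0.025, -0.001]
contact_force: [0.7, -0.4, 0.7]
opening: -0.0001
grip_force: 0.0
```

```bash
python3 - <<'E'
from h import *
t=snap('top','t1'); s=snap('side','s1')
a=cv2.resize(t['image'][150:270,190:340,::-1],None,fx=3.2,fy=3.2,interpolation=cv2.INTER_CUBIC)
b=cv2.resize(s['image'][165:295,245:385,::-1],None,fx=2.95,fy=2.95,interpolation=cv2.INTER_CUBIC)
b=cv2.resize(b,(413,384))
cv2.imwrite('pics/c1.png',np.hstack([a[:,:387],b]))
E
```

```text
(no output)
```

View pics/c1.png

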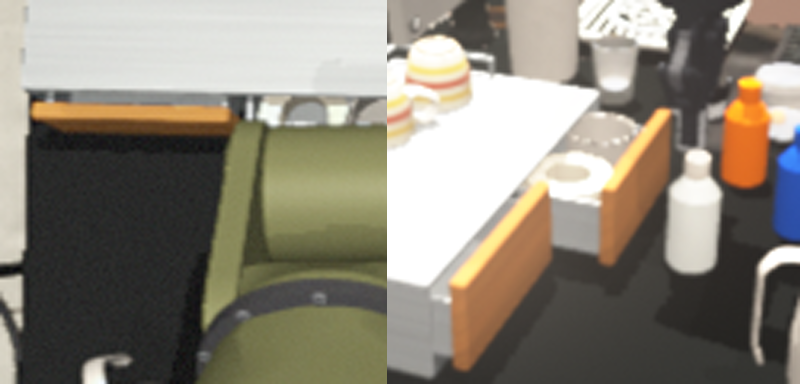

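The fingers (right panel, about (690,120)) are just before drawer_b's front and clear of the white bottle. Now I push it in slowly.

Request:
{"fn": "carry_out", "kwargs": {"motion": [[[8,-0.4,0],0,1],[[16,-0.8,0],0,1],[[24,-1.2,0],0,1],[[32,-1.6,0],0,1],[[40,-2,0],0,1],[[47,-2.3,0],0,1],[[53,-2.6,0],0,1],[[58,-2.9,0],0,1],[[60,-3,0],0,1],[[60,-3,0],0,1]]}}

```text
clock: 3.4
ee_pos: [0.5358, 0.0296, 0.0502]
ee_rot: [-0.0, 1.0, -0.025, -0.0]
contact_force: [-2.1, 0.6, 1.5]
opening: 0.0
grip_force: 1.3
```

Request:
{"fn": "carry_out", "kwargs": {"motion": [[[3,-0.1,0],0,1],[[5,-0.2,0],0,1],[[5,-0.2,0],0,1]]}}

```text
clock: 3.7
ee_pos: [0.5407, 0.0294, 0.0502]
ee_rot: [-0.0, 1.0, -0.025, -0.0]
contact_force: [-3.2, 0.6, -0.8]
opening: -0.0002
grip_force: 1.4
```

Request:
{"fn": "carry_out", "kwargs": {"motion": [[[2,-0.1,0],0,1],[[3,-0.1,0],0,1],[[3,-0.1,0],0,1]]}}

```text
clock: 4.0
ee_pos: [0.5437, 0.0292, 0.0503]
ee_rot: [0.0, 1.0, -0.025, -0.0]
contact_force: [-2.6, -0.5, -0.9]
opening: -0.0003
grip_force: 1.6
```

Request:
{"fn": "carry_out", "kwargs": {"motion": [[[2,-0.1,0],0,1],[[2.5,-0.1,0],0,1],[[2.5,-0.1,0],0,1]]}}

```text
clock: 4.3
ee_pos: [0.5462, 0.0291, 0.0503]
ee_rot: [0.0, 1.0, -0.025, -0.0]
contact_force: [-3.0, -1.5, -1.5]
opening: -0.0003
grip_force: 1.7
```

Request:
{"fn": "carry_out", "kwargs": {"motion": [[[1.5,-0.1,0],0,1],[[2.5,-0.1,0],0,1],[[2.5,-0.1,0],0,1]]}}

```text
clock: 4.6
ee_pos: [0.5472, 0.0291, 0.0502]
ee_rot: [0.0, 1.0, -0.025, -0.002]
contact_force: [-16.8, -1.4, 7.5]
opening: 0.0002
grip_force: 8.4
```

Firm stop reached, at the tool x' I had predicted (-25 mm). I release it and go over to drawer_a.

Request:
{"fn": "carry_out", "kwargs": {"motion": [[[-20,1,0],0,1],[[-40,2,0],0,1],[[-40,2,30],0,1],[[-40,2,60],0,1],[[-25,50,60],0,1],[[-20,98,60],0,1],[[-17,145,60],0,1],[[-14,182,60],0,1],[[-14,182,60],0,1],[[-14,182,60],0,1],[[-14,182,40],0,1],[[-14,182,20],0,1],[[-14,182,0],0,1],[[-14,182,0],0,1]]}}

```text
clock: 6.0
ee_pos: [0.5338, 0.2095, 0.0484]
ee_rot: [0.001, 1.0, -0.026, -0.002]
contact_force: [0.3, -0.7, -0.1]
opening: -0.0002
grip_force: 0.0
```

```bash
python3 - <<'E'
from h import *
t=snap('top','t2'); s=snap('side','s2')
a=cv2.resize(t['image'][150:270,220:341,::-1],None,fx=3.2,fy=3.2,interpolation=cv2.INTER_CUBIC)
b=cv2.resize(s['image'][165:295,245:385,::-1],(413,384),interpolation=cv2.INTER_CUBIC)
cv2.imwrite('pics/c2.png',np.hstack([a[:,:387],b]))
E
```

```text
(no output)
```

View pics/c2.png

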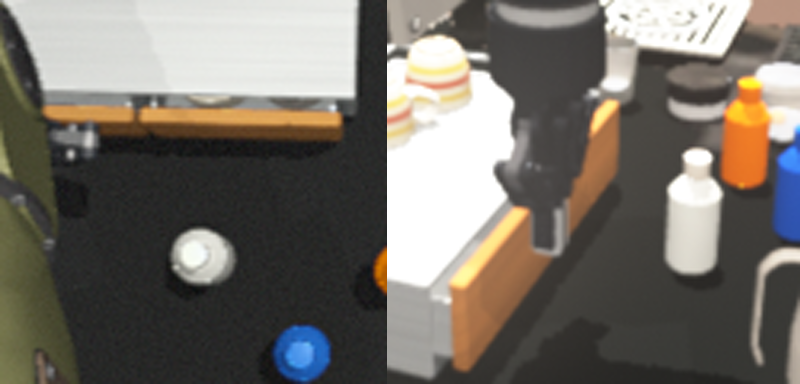

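Drawer_b is shut flush with drawer_a (left panel, y ≈ 122), the bottle is untouched, and the fingers are in front of drawer_a. Next I press drawer_a.

Request:
{"fn": "carry_out", "kwargs": {"motion": [[[7,-0.3,0],0,1],[[13,-0.6,0],0,1],[[17,-0.8,0],0,1],[[20,-1,0],0,1],[[21.5,-1,0],0,1],[[22.5,-1,0],0,1],[[22.5,-1,0],0,1]]}}

```text
clock: 6.8
ee_pos: [0.5563, 0.2101, 0.0504]
ee_rot: [0.0, 1.0, -0.025, -0.001]
contact_force: [-10.7, -1.6, 7.1]
opening: -0.0001
grip_force: 5.3
```

Request:
{"fn": "carry_out", "kwargs": {"motion": [[[-15,0.7,0],0,1],[[-40,2,0],0,1],[[-70,3.5,0],0,1],[[-85,4.2,0],0,1],[[-85,4.2,30],0,1],[[-85,4.2,60],0,1],[[-85,4.2,60],0,1],[[-85,4.2,60],0,1]]}}

```text
clock: 7.6
ee_pos: [0.4725, 0.2143, 0.1107]
ee_rot: [-0.0, 1.0, -0.025, 0.001]
contact_force: [-0.1, -0.2, -1.1]
opening: -0.0002
grip_force: 0.0
```

```bash
python3 - <<'E'
from h import *
t=snap('top','t3'); s=snap('side','s3')
a=cv2.resize(t['image'][150:270,190:311,::-1],None,fx=3.2,fy=3.2,interpolation=cv2.INTER_CUBIC)
b=cv2.resize(s['image'][165:295,245:385,::-1],(413,384),interpolation=cv2.INTER_CUBIC)
cv2.imwrite('pics/c3.png',np.hstack([a[:,:387],b]))
E
```

```text
(no output)
```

View pics/c3.png

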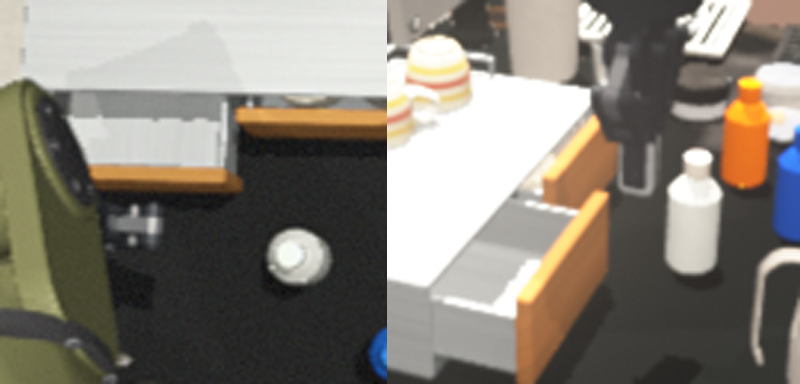

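Drawer_a is out about 45 mm and empty, with its front at (165,178) in the left panel; the bottle is well to its right. I hook the fingers behind the front and pull it fully out.

Request:
{"fn": "carry_out", "kwargs": {"motion": [[[0,0,15],0,1],[[40,-2,15],0,1],[[80,-4,15],0,1],[[80,-4,15],0,1],[[80,-4,-15],0,1],[[80,-4,-45],0,1],[[80,-4,-47],0,1],[[72,-3.6,-47],0,1],[[64,-3.2,-47],0,1],[[56,-2.8,-47],0,1],[[48,-2.4,-47],0,1],[[40,-2,-47],0,1],[[32,-1.6,-47],0,1],[[24,-1.2,-47],0,1],[[16,-0.8,-47],0,1],[[8,-0.4,-47],0,1],[[2,0,-47],0,1],[[0,0,-47],0,1],[[0,0,-47],0,1]]}}

```text
clock: 9.6
ee_pos: [0.472, 0.2143, 0.0635]
ee_rot: [-0.0, 1.0, -0.025, 0.0]
contact_force: [0.1, 0.1, 0.4]
opening: -0.0004
grip_force: 0.0
```

```bash
python3 - <<'E'
from h import *
np.set_printoptions(precision=4,suppress=True)
t=load('top0'); s=load('side0')
for z in (.09,.11): print(onz(t,130/3.2+190,548/3.2+90,z))
# pitcher rim from views: top rim top edge ~ (232,276)?; side handle corner (372,255)
print(tri((t,222,264),(s,374,254)))
o,d=ray(s,374,254)
t=snap('top','t4'); s=snap('side','s4')
a=cv2.resize(t['image'][150:320,190:360,::-1],(400,400),interpolation=cv2.INTER_CUBIC)
b=cv2.resize(s['image'][165:325,245:405,::-1],(400,400),interpolation=cv2.INTER_CUBIC)
cv2.imwrite('pics/c4.png',np.hstack([a,b]))
E
```

```text
[0.3897 0.2046 0.09  ]
[0.3901 0.199  0.11  ]
[0.3836 0.2233 0.0923]
```

View pics/c4.png

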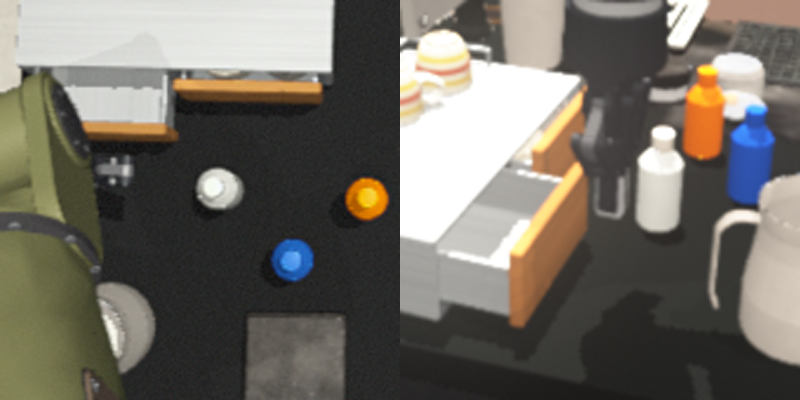

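The drawer didn't move and the fingers are in front of it again, so the hook missed. I redo it in stages, reading the pose at each one.

Request:
{"fn": "carry_out", "kwargs": {"motion": [[[0,0,30],0,1],[[0,0,62],0,1],[[0,0,62],0,1],[[40,-2,62],0,1],[[80,-4,62],0,1],[[80,-4,62],0,1],[[80,-4,62],0,1]]}}

```text
clock: 10.4
ee_pos: [0.5521, 0.2099, 0.1241]
ee_rot: [0.0, 1.0, -0.025, -0.001]
contact_force: [0.2, 0.1, -0.3]
opening: -0.0001
grip_force: 0.0
```

Request:
{"fn": "carry_out", "kwargs": {"motion": [[[0,0,-30],0,1],[[0,0,-65],0,1],[[0,0,-65],0,1],[[0,0,-65],0,1]]}}

```text
clock: 10.8
ee_pos: [0.5518, 0.2105, 0.061]
ee_rot: [0.0, 1.0, -0.025, -0.0]
contact_force: [0.6, -0.1, 0.4]
opening: 0.0002
grip_force: 0.0
```

```bash
python3 - <<'E'
from h import *
s=snap('side','s5'); t=snap('top','t5'); w=snap('wrist','w5')
b=cv2.resize(s['image'][165:325,245:405,::-1],(400,400),interpolation=cv2.INTER_CUBIC)
a=cv2.resize(w['image'][:,:,::-1],(400,250))
a=np.vstack([a,np.zeros((150,400,3),np.uint8)])
cv2.imwrite('pics/c5.png',np.hstack([a,b]))
E
```

```text
(no output)
```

View pics/c5.png

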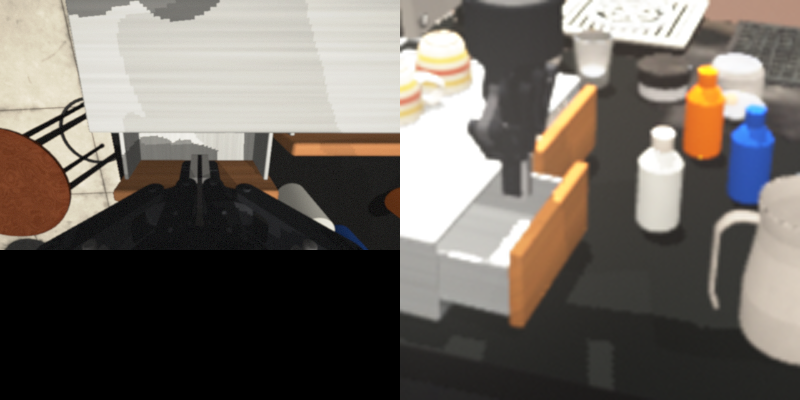

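The fingers are inside the drawer, behind its front (right panel, (515,190)). I pull in steps.

Request:
{"fn": "carry_out", "kwargs": {"motion": [[[-6,0.3,0],0,1],[[-12,0.6,0],0,1],[[-18,0.9,0],0,1],[[-24,1.2,0],0,1],[[-30,1.5,0],0,1],[[-35,1.8,0],0,1]]}}

```text
clock: 11.55
ee_pos: [0.5168, 0.2121, 0.0607]
ee_rot: [-0.0, 1.0, -0.025, 0.0]
contact_force: [0.5, -0.3, 2.7]
opening: 0.0002
grip_force: 1.6
```

```bash
cat >> h.py <<'E'
def front(f,y0=.160):
    # x' of drawer_a front: project orange wood mask of side image; returns d minimising mismatch of the front's outer-left vertical edge line
    c=load(f); im=cv2.cvtColor(c['image'],cv2.COLOR_RGB2HSV); m=cv2.inRange(im,(5,90,60),(20,255,255))
    m[:, :245]=0
    best=[]
    O=np.array([.577,.1326,0]);X=np.array([.9988,-.0496,0]);Y=np.array([.0496,.9988,0]);Z=np.array([0,0,1])
    for d in np.arange(-.008,.122,.001):
        xf=-.020-d
        pts=[proj(c,O+X*x+Y*y+Z*z) for x in(xf,xf+.012) for y in(.0025,.1495) for z in(.010,.078)]
        h=cv2.convexHull(np.array(pts,np.float32)).astype(np.int32)
        q=np.zeros(m.shape,np.uint8); cv2.fillConvexPoly(q,h,255)
        r=cv2.dilate(q,np.ones((9,9)))
        best.append((((m>0)&(q>0)).sum()/(q>0).sum()-((m>0)&(r>0)&(q==0)).sum()/(q>0).sum(),d))
    return sorted(best)[::-1][:3]
E
python3 - <<'E'
from h import *
snap('side','s6')
for f in('s2','s3','s4','s5','s6'): print(f,front(f))
print(status.observe()['contact_force'])
E
```

```text
s2 [(np.float64(0.6615502686108978), np.float64(0.002)), (np.float64(0.6461655277145028), np.float64(0.002999999999999999)), (np.float64(0.645692883895131), np.float64(0.0010000000000000009))]
s3 [(np.float64(0.7013093289689034), np.float64(0.046)), (np.float64(0.6857373086220789), np.float64(0.047)), (np.float64(0.6846774193548387), np.float64(0.048))]
s4 [(np.float64(0.7144026186579377), np.float64(0.046)), (np.float64(0.6970185334407736), np.float64(0.047)), (np.float64(0.6959677419354838), np.float64(0.048))]
s5 [(np.float64(0.7896890343698854), np.float64(0.046)), (np.float64(0.7727639000805802), np.float64(0.047)), (np.float64(0.7717741935483872), np.float64(0.048))]
s6 [(np.float64(0.879621668099742), np.float64(0.068)), (np.float64(0.858963466440102), np.float64(0.066)), (np.float64(0.8546365914786966), np.float64(0.069))]
[0.11999318 1.19178951 0.49636957]
```

The pull works now: the silhouette fit gives drawer_a at 0.068.

Request:
{"fn": "carry_out", "kwargs": {"motion": [[[-6,0.3,0],0,1],[[-12,0.6,0],0,1],[[-18,0.9,0],0,1],[[-24,1.2,0],0,1],[[-30,1.5,0],0,1],[[-36,1.8,0],0,1],[[-42,2.1,0],0,1],[[-45,2.2,0],0,1],[[-45,2.2,0],0,1]]}}

```text
clock: 12.5
ee_pos: [0.4717, 0.2143, 0.0603]
ee_rot: [0.0, 1.0, -0.025, -0.0]
contact_force: [-0.1, -0.3, 0.7]
opening: -0.0002
grip_force: 0.0
```

```bash
python3 - <<'E'
from h import *
snap('side','s7')
print(front('s7')[:2])
E
```

```text
[(np.float64(0.8349954669084315), np.float64(0.11399999999999999)), (np.float64(0.8238993710691824), np.float64(0.11299999999999999))]
```

Drawer_a is out to 0.114. I lift clear, open the gripper and go above the leveller.

Request:
{"fn": "carry_out", "kwargs": {"motion": [[[4,0,0],0,1],[[4,0,40],0,1],[[4,0,80],0,1],[[4,0,100],0,1],[[4,0,100],0,1],[[10,-50,100],0,0],[[15,-100,100],0,0],[[20,-150,100],0,0],[[25,-200,100],0,0],[[30,-250,100],0,0],[[35,-300,100],0,0],[[40,-350,100],0,0],[[45,-401,100],0,0],[[45,-401,100],0,0],[[45,-401,100],0,0],[[45,-401,100],0,0]]}}

```text
clock: 14.15
ee_pos: [0.517, -0.1859, 0.1596]
ee_rot: [-0.0, 1.0, -0.025, -0.001]
contact_force: [0.3, 0.3, 0.0]
opening: 0.0855
grip_force: 0.0
```

```bash
python3 - <<'E'
from h import *
np.set_printoptions(precision=4,suppress=True)
w=snap('wrist','w8')
print(status.observe()['ee_pos'],w['position'],w['orientation'])
for n,p in [('lev',(.5168,-.1865,.036)),('shot',(.602,-.182,.062)),('jar',(.431,-.16,.059))]: print(n,proj(w,p))
u,v=proj(w,(.5168,-.1865,.036))
im=w['image'][:,:,::-1].copy()
for a in np.linspace(0,6.28,60):
    p=proj(w,(.5168+.0315*np.cos(a),-.1865+.0315*np.sin(a),.036)); cv2.circle(im,tuple(int(i) for i in p),1,(0,0,255),-1)
    p=proj(w,(.602+.0245*np.cos(a),-.182+.0245*np.sin(a),.062)); cv2.circle(im,tuple(int(i) for i in p),1,(0,255,0),-1)
    p=proj(w,(.430+.036*np.cos(a),-.164+.036*np.sin(a),.005)); cv2.circle(im,tuple(int(i) for i in p),1,(255,255,0),-1)
cv2.imwrite('pics/w8.png',im)
E
```

```text
[ 0.5171 -0.1856  0.1599] [ 0.5936 -0.1899  0.3187] [-0.6815  0.106  -0.1119  0.7154]
lev [319.8086 190.2694]
shot [308.9568  95.0032]
jar [296.7699 283.2316]
```

View pics/w8.png

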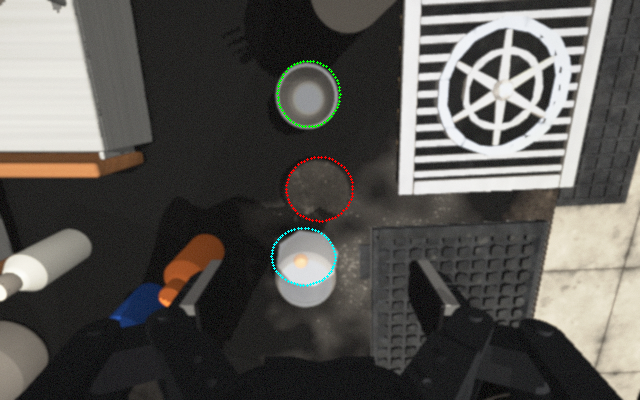

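The wrist view confirms the leveller: the red outline on the dark puck at (320,190), with the shot glass at (308,95) and the jar at (304,265), all matching the measured positions. I descend and grip.

Request:
{"fn": "carry_out", "kwargs": {"motion": [[[0,-0.5,-40],0,0],[[0,-0.5,-80],0,0],[[0,-0.5,-110],0,0],[[0,-0.5,-128],0,0],[[0,-0.5,-136],0,0],[[0,-0.5,-136],0,0],[[0,-0.5,-136],0,1],[[0,-0.5,-136],0,1],[[0,-0.5,-136],0,1],[[0,-0.5,-136],0,1],[[0,-0.5,-136],0,1],[[0,-0.5,-136],0,1]], "newtons": 50}}

```text
clock: 15.4
ee_pos: [0.5172, -0.1872, 0.0245]
ee_rot: [0.0, 1.0, -0.025, 0.0]
contact_force: [0.1, 0.2, 0.9]
opening: 0.0002
grip_force: 0.0
```

The opening reads 0, so nothing was gripped. I check numerically where the leveller is now.

```bash
python3 - <<'E'
from h import *
np.set_printoptions(precision=4,suppress=True,linewidth=200)
o=status.observe(); print(o['opening'],o['grip_force'],o['ee_pos'],o['contact_force'],o['clock'])
s=snap('side','s9'); w=snap('wrist','w9'); t=snap('top','t9')
s0=load('side0')
print('proj lev side',proj(s0,(.5168,-.1865,.036)),'tcp',proj(s0,o['ee_pos']),'wrist tip',proj(w,(.517,-.187,.0075)),proj(w,(.5168,-.1865,.036)))
def asc(im,x0,x1,y0,y1,st):
    g=cv2.cvtColor(im,cv2.COLOR_RGB2GRAY)
    for y in range(y0,y1,st): print(y,''.join(' .:-=+*#%@'[min(9,int(v)//24)] for v in g[y,x0:x1:max(1,st//2)]))
asc(s0['image'],310,400,175,215,2)
print(); asc(s['image'],310,400,175,215,2)
print(); asc(w['image'],180,460,60,330,6)
E
```

```text
0.00023728595076593083 0.0 [ 0.5172 -0.1872  0.0245] [0.142  0.2248 0.9194] 15.4
proj lev side [350.1235 190.0714] tcp [349.8713 193.5653] wrist tip [318.6805 235.3569] [317.6733 257.1533]
175 @@@@@@@%@@@*%@@@@@@@@@@@@@@@@@@@@@@@@@@%@@@@*@@@@@@@@%--========++++++===-==---=====++++++
177 %@@@@@@@%%######@@@@@@@@@@@@@@@@@%@@@%*@@@%*@@@@@@@@#--::-------=====+==--======--=-=-----
179 --=+*#*************%@@@@@@@@@@@@@@@@@@@@@%%@@@@@@@@#-::::::::::::---====----===--=--------
181 -::-+#%%%%%###%%####+++++***#%%%@@@@@@@@@@@@@@@@@@*-----:::::::::--===============---=----
183 --:-=*##%%%%%%%%%##*-:::::::::::----==+++**##%%%%=-=======-------====---=========---==---=
185 =---=*##%%%%%%%%###+-::::::::::::::::::::::::::::-=+++++++++++====+======-----------=-----
187 ----=+#%%%%%%%%%%#*=---------:::--==========---=======+++++++#@@@@@@@@@@@@%#++=----==-----
189 ----=+#%%%%%%%%%%%*=----------==+++++======================+%@@@@@@@@@@@@@@@@@%=--==------
191 -----=#%@@@@@@@@@#+-----------=+++++++====++++++++++==+##%%@@@@@@@@@@@@@@@@@@@@@=-==---===
193 -----=*%@@@@@@@@@#+--------------====+=======++===--
[... 6638 characters left out ...]
-------
288   . .... ........................... .. .. .==..+-.. ........:::::::::::::::::-:=-------------
294  .. .................  . ......... . .....   ....   .:::. .....:..::.....:::::::--------+-----
300     . ............    . .  .. . ... ...     ....... .  . ........:.... . ....::::......:::::::
306      ........ . . ..... . . .. ..  ... .. .  ..... .  . ....... .  ....::....  ...::::::::::::
312      .  .. .    ... . .  . . .        .... ........    .    .......... .. ....  ....:::::::::-
318   .   ..     ... . .. .. ...    . .  ..... . .....      . ...    .......................::::::
324  . ..   . .     ... . ... ...       ....    ...... ..  ...........:................. .... ..::
```

```bash
python3 - <<'E'
from h import *
np.set_printoptions(precision=4,suppress=True,linewidth=200)
s=load('s2'); e=(.5338,.2095)
for z in(.0314,.05,.065,.08): print('s2 z',z,proj(s,(*e,z)))
s=load('s3')
for z in(.094,.11,.125,.14): print('s3 z',z,proj(s,(.4725,.2143,z)))
def asc(im,x0,x1,y0,y1):
    g=cv2.cvtColor(im,cv2.COLOR_RGB2GRAY)
    for y in range(y0,y1,2): print(y,''.join(' .:-=+*#%@'[min(9,int(v)//26)] for v in g[y,x0:x1]))
print('s2');asc(load('s2')['image'],280,320,215,260)
print('s3');asc(load('s3')['image'],305,350,190,240)
E
```

```text
s2 z 0.0314 [299.9998 263.451 ]
s2 z 0.05 [299.9455 255.7674]
s2 z 0.065 [299.901  249.4604]
s2 z 0.08 [299.8557 243.0523]
s3 z 0.094 [328.9301 243.1289]
s3 z 0.11 [329.1387 235.9426]
s3 z 0.125 [329.3377 229.088 ]
s3 z 0.14 [329.5401 222.1168]
s2
215 @@@@@@@@***+=--:::::::::::::::::-=======
217 @@@@@@@#**+=---:::::::::::::::::-====+==
219 @@%###***++=---::::::::::::::::-========
221 @*===+++++--==--=-:::::::::::::-========
223 @+---=====-------:::::::::::::-=========
225 @@=--------:::::::::::::::::--==========
227 @@@*-------::::::::::::::::--==========-
229 @@@@#-:-----:::::::::::::::-=========--:
231 @@@@@%-:::::::::::::::::::--========-:::
233 @@@@%*+-:::---::::::::::-=+=======--::::
235 @@%****##**+=-:::::::--=========--::::::
237 @****#%%%%%#*=-::::::=+*+======--:::::::
239 ****%%%%%%#+===-:::::-+*+====--:::::::::
241 **#%%%%%#+=====::::::-+*+===--::::::::::
243 #%%%%%#*+======::::::=+*+==-::::::::::::
245 %%%%%#+========::::::-+*+==:::::::::::::
247 %%%#+==========::::::-+*+--:::::::::::::
249 %#*+==========++++==-+**=:::::::::::::::
251 #+================+++==-::::::::::::::
[... 735 characters left out ...]

212 ##%%@@%%*+====---::::::::::::::-=::::::::::::
214 %%%@%%#++===========-::::::-=+==-::::::::::--
216 %@%%#*+++====+======-::::::-+*+=-:::::::-#@@@
218 @%%*+++++==++=======:::::::-+*+=-::::::-*@@@@
220 %#+++++=+++=========:::::::-+*+=-:::::::=#%@@
222 *+++++=+++==========:::::::=+*+--:::::::=*#%%
224 =+++++++=========-=+-::::::=+*+--:::::=#@@%%%
226 =++++++========---=+-::::::=+*+--::-=%@@@@@@%
228 =++++=========-:::-+++==---=**=-::-#@@@@@@@@@
230 ==++=====*#%##*-::::-===+++++=-:::-*@@@@@@@@@
232 =======+#%%%%#+-::::::::::::::::::-+%@@@@@@@@
234 +++===*%%%%%#+=-::::::::::::::::::-+#%%%%%@@@
236 %@@@%%%%%%#*===-::::::::::::::::::-+#%%%%%%%%
238 **##%%%%%#+====-::::::::::::::::::-*##%%%%%%%
```

Comparing projections, the closed fingertips sit about 13 mm above the TCP reading rather than 17 mm below it. So the tool reads about 30 mm too low in z. That also explains the missed hook and why the fingers closed just above the leveller. I raise, reopen and descend 28 mm deeper.

Request:
{"fn": "carry_out", "kwargs": {"motion": [[[0,0,40],0,0],[[0,0,60],0,0],[[0,0,60],0,0],[[0,0,60],0,0],[[0,0,60],0,0],[[0,0,60],0,0],[[0,0,40],0,0],[[0,0,20],0,0],[[0,0,5],0,0],[[0,0,-5],0,0],[[0,0,-12],0,0],[[0,0,-18],0,0],[[0,0,-18],0,0]]}}

```text
clock: 16.85
ee_pos: [0.517, -0.1871, 0.006]
ee_rot: [-0.0, 1.0, -0.025, -0.0]
contact_force: [0.1, -0.5, 0.2]
opening: 0.0852
grip_force: 0.0
```

```bash
cat >> h.py <<'E'
def asc(im,x0,x1,y0,y1,sx=1,sy=2):
    g=cv2.cvtColor(im,cv2.COLOR_RGB2GRAY)
    for y in range(y0,y1,sy): print(y,''.join(' .:-=+*#%@'[min(9,int(v)//26)] for v in g[y,x0:x1:sx]))
E
python3 - <<'E'
from h import *
np.set_printoptions(precision=1,suppress=True)
s=snap('side','s10'); e=status.observe()['ee_pos']
for dy in(-.05,.05):
  for z in(0,.015,.03,.045): print(dy,z,proj(s,(e[0],e[1]+dy,z)))
asc(s['image'],310,395,165,220)
E
```

```text
-0.05 0 [353.  194.6]
-0.05 0.015 [353.3 190.1]
-0.05 0.03 [353.5 185.6]
-0.05 0.045 [353.8 181. ]
0.05 0 [345.6 208.1]
0.05 0.015 [345.8 203.4]
0.05 0.03 [346.1 198.6]
0.05 0.045 [346.3 193.7]
165 *#@@@@@@@@%#@@@@@@@@@@@@@@@@@@@%-:-==-::::::::::::-%@@@@@@#*+++++++++++++++++++++++++
167 @@@@@@@@%#@@@@@@@@@@@@@@@@@@@@@%-:----:::::::::::::*%@@@@@*++++++++++++++++++++++++++
169 @@@@@@%#@@@@@@%%@@@@@@@@@@@@@@@@=:---:::::::::::::=#@@@@@*+++++++++++++++++++++++++++
171 %@@@@#%@@%@@@@@*+%@@@@@@@@%@@@#-:::::::::::::::::-%@@@@%+++++++++++++++++++++++++++++
173 @@@%#@@@*%@@@@@@@@@@%@@@@@@@@@@=:::::::::::::::-=%@@@@%--==++++++==++++====++++++++++
175 @@@@@@%%@@%*%@@%%@@@@@@@@@@@@@@=::::::::::::::::=@@@@#-:---=============-------======
177 #@@@@@@@###**###%@@@@@@@@@@@%@%-::-*%=:::::::::-%@@@*-:::::::-----======-------------
179 ---=***********++++#@@@@@@@@@@@+::-#@*-::::::::=@@@*:::::::::::::::-===--------------
181 -:::=*######*######*+==+++***#+-:::---:::::::::-%@+:::::::::::::::-===-------=--=----
183 -:::=*############*+-:::::::::::::::::::::::::::---===------------===----==----------
185 --
[... 913 characters left out ...]
------:::::::::::::-==++++++++=--:-++**********++*#%@@@@@@@@@@@@%+====
207 #%%%@%%#+=====--------:::::::::::::::::::::::::::-++++++++++++++*%@@@@@@@%#######+-:-
209 %%@%%#*+++++==--------:::::::::::::::::::::::::::=++++++++++++++#@@@@@@@%*++****+=:::
211 @@%%*+++++++==--------::-:::::::::::::::::::::::-=++++++++++++++*##%%@%%#=-------::::
213 %%#+++++++++==----------::::::::::::::::::::::::-=+++++++++++++=-::-------------:::::
215 #*+++++++++===----------::::::::::::-=*##*+=::::-=++++++++++++==::::.::===--------:::
217 ++++++++++===------------::::::::::=@@@@@@@@@-::-=++++++++++++==-:::-==+++==-------::
219 +++++++++====--------------::::::::=@@@@@@@@@=::-=++++++++++++==:::-========-----==-:
```

When open the tips are 28 mm above the reading (13 mm farther back, as specified), so I go 14 mm lower and grip.

Request:
{"fn": "carry_out", "kwargs": {"motion": [[[0,0,-7],0,0],[[0,0,-14],0,0],[[0,0,-14],0,0],[[0,0,-14],0,1],[[0,0,-14],0,1],[[0,0,-14],0,1],[[0,0,-14],0,1],[[0,0,-14],0,1]], "newtons": 50}}

```text
clock: 17.7
ee_pos: [0.5175, -0.1873, -0.0071]
ee_rot: [0.0, 1.0, -0.025, 0.0]
contact_force: [-1.2, 1.5, 6.1]
opening: 0.0613
grip_force: 55.0
```

Request:
{"fn": "carry_out", "kwargs": {"motion": [[[0,0,10],0,1],[[0,0,25],0,1],[[0,0,50],0,1],[[0,0,80],0,1],[[0,0,110],0,1],[[0,0,130],0,1],[[0,0,130],0,1]]}}

```text
clock: 18.4
ee_pos: [0.5183, -0.1877, 0.1261]
ee_rot: [0.001, 1.0, -0.025, 0.003]
contact_force: [-0.6, -0.8, -3.3]
opening: 0.0616
grip_force: 55.2
```

```bash
python3 - <<'E'
from h import *
np.set_printoptions(precision=1,suppress=True)
s=snap('side','s11'); e=status.observe()['ee_pos']
print(front('s11')[:2])
for z in(.123,.139,.159): print(z,proj(s,(.5165,-.187,z)))
print('tabletop',proj(s,(.5165,-.187,.036)))
asc(s['image'],310,395,125,205)
E
```

```text
[(np.float64(0.6944696282864914), np.float64(0.11399999999999999)), (np.float64(0.6846361185983828), np.float64(0.11299999999999999))]
0.123 [351.7 161.8]
0.139 [352.  156.4]
0.159 [352.4 149.5]
tabletop [350.3 190. ]
125 ++++++++++++++++++++++++++++++++=:::---::.....::....:-+++++++++++++++++++++++++++++++
127 ++++++++++++++++++++++++++++++++=:::---::.::.:::::..:-+++++++++++++++++++++++++++++++
129 ++++++++++++++++++++++++++++++++=::::::::....:::....:-+++++++++++++++++++++++++++++++
131 ++++++++++++++++++++++++++++++++=::::::::...::::...::-+++++++++++++++++++++++++++++++
133 ***+++++++++++++++++++++++++++++=::::::::::::::::.:-=++++++++++++++++++++++++++++++++
135 #%@@*+++++++++++++++++++++++++++=:::::--:::::::::.:=+++++++++++++++++++++++++++++++++
137 ##%%*+++++++++++++++++++++++++++=::::-==:::::::::-=++++++++++++++++++++++++++++++++++
139 #*+=++++++++++++++++++++++++++++=::::-=-::::::::::=++++++++++++++++++++++++++++++++++
141 ***+++++++++++++++++++++++++++++=::::::::::::::::-+++++++++++++++++++++++++++++++++++
143 ***++++++++++++++++++++++++++++++=--:::::::::::::-++++++++++++++++++
[... 2017 characters left out ...]
###+=-::::::::::-----------:::::-===========+#@@@@@@@@@@@@@@@@@#=-----
191 :::--=*#%%@@@@@%%#+-::::::::::::::-----=======--------=++*#%%@@@@@@@@@@@@@@@@@@%=----
193 -:::-=+#@@@@@@@@%*=-:::::::::::::::::-----------:-----+*##%%%%%%@@@@@@@@@@@@@%%%*=---
195 @@@@@%*+*##%%%#*++=-:::::::::::::::::::--------------==++++++*##%%%%%%%%%%%%%%%#*=---
197 @@@@@@%+==+=++====-:::::::::::::::::::::::::----=======++++++++***##############+----
199 @@@@@#+=+#%%#*==--:::::::::::::::::::::::::::----====++++++++****##############*+====
201 @@@#***#%%%%#=:::::::::::::::::::::::::::::::::::--+++*********##%%@@@%%%%#####**++++
203 @%***#%%%%#+==:::::::::::::::::::::::::::::::::::-+++**********#%@@@@@@@@@@@@%#*+++++
```

The leveller is held level. I carry it over the drawer and lower it to just above the floor.

Request:
{"fn": "carry_out", "kwargs": {"motion": [[[0,35,0],0,1],[[1,80,0],0,1],[[1,125,0],0,1],[[1,170,0],0,1],[[2,215,0],0,1],[[2,260,0],0,1],[[2,305,0],0,1],[[3,345,0],0,1],[[3,380,0],0,1],[[3,399,0],0,1],[[3,399,0],0,1],[[3,399,0],0,1]]}}

```text
clock: 19.65
ee_pos: [0.5195, 0.2115, 0.1211]
ee_rot: [0.0, 1.0, -0.024, -0.001]
contact_force: [0.5, -0.1, -1.9]
opening: 0.0618
grip_force: 55.4
```

Request:
{"fn": "carry_out", "kwargs": {"motion": [[[1,0,-30],0,1],[[1,0,-60],0,1],[[1,0,-85],0,1],[[1,0,-98],0,1],[[1,0,-105],0,1],[[1,0,-105],0,1]]}}

```text
clock: 20.25
ee_pos: [0.5212, 0.2113, 0.0171]
ee_rot: [0.0, 1.0, -0.025, -0.0]
contact_force: [-1.7, -0.1, -1.6]
opening: 0.0616
grip_force: 55.6
```

Request:
{"fn": "carry_out", "kwargs": {"motion": [[[0,0,-2],0,1],[[0,0,-4],0,1],[[0,0,-5],0,1],[[0,0,-5],0,1]]}}

```text
clock: 20.65
ee_pos: [0.5212, 0.2118, 0.0126]
ee_rot: [-0.0, 1.0, -0.025, 0.0]
contact_force: [-1.1, 0.1, -2.7]
opening: 0.0613
grip_force: 55.6
```

Request:
{"fn": "carry_out", "kwargs": {"motion": [[[0,0,-1],0,1],[[0,0,-2],0,1],[[0,0,-2],0,1]]}}

```text
clock: 20.95
ee_pos: [0.5224, 0.2119, 0.0119]
ee_rot: [-0.0, 1.0, -0.025, 0.002]
contact_force: [0.5, -2.5, 9.2]
opening: 0.0613
grip_force: 56.9
```

Contact with the floor. I release and lift out.

Request:
{"fn": "carry_out", "kwargs": {"motion": [[[0,0,0],0,0.1],[[0,0,0],0,0.1],[[0,0,0],0,0.1],[[0,0,0],0,0.1],[[0,0,15],0,0.1],[[0,0,40],0,0.1],[[0,0,80],0,0.1],[[0,0,110],0,0.1],[[0,0,110],0,0.1]]}}

```text
clock: 21.85
ee_pos: [0.523, 0.2125, 0.1259]
ee_rot: [-0.001, 1.0, -0.025, 0.004]
contact_force: [-0.5, 0.5, -0.1]
opening: 0.0771
grip_force: 0.0
```

```bash
python3 - <<'E'
from h import *
np.set_printoptions(precision=1,suppress=True)
s=snap('side','s12'); w=snap('wrist','w12')
print(front('s12')[:2])
for n,p in [('levtop',(.521,.2117,.055)),('x+',(.5525,.2117,.055)),('x-',(.4895,.2117,.055)),('y+',(.521,.2432,.055)),('y-',(.521,.1802,.055))]: print(n,proj(w,p))
asc(w['image'],160,480,60,340,4,8)
E
```

```text
[(np.float64(0.7879604672057502), np.float64(0.11299999999999999)), (np.float64(0.7865685372585096), np.float64(0.11199999999999999))]
levtop [319.9 210.4]
x+ [317.8 170.8]
x- [321.7 247. ]
y+ [279.8 212.2]
y- [360.1 208.5]
60 %%%%%%%%%@@@@%@@@@@%%%%%%%%%%%%%%%%%%%%%%%%%%%%%%%%%%%%%%%%%%%%%%%%%%%%%%%%%@@@@
68 %%%%%%%%%%%%%%@%%@%%%%%%%%%%%%%%%%%%%%%%%%%%%%%%%%%%%%%%%%%%%%%%%%%%%%%%%%%%@@@@
76 %%%%%%@@@@@@@@@@@@@@%%%%%%%%%%%%%%%%%%%%%%%%%%%%%%%%%%%%%%%%%%%%%%%%%%%%%%%%%@@@
84 %%%%%#@%%%%@@@@@@@@@@%%%%%%%%%%%%%%%%%%%%%%%%%%%%%%%%%%%%%%%%%%%%%%%%%%%%%%%%%@@
92 %%%%%%@@@@@@@@@@@@@@@%%%%%%%%%%%%%%%%%%%%%%%%%%%%%%%%%%%%%%%%%%%%%%%%%%%%%%%%%%@
100 %%%%%%@@@@@@@@@@@@@@@@%%%%%%%%%%%%%%%%%%%%%%%%%%%%%%%%%%%%%%%%%%%%%%%%%%%%%%%%%@
108 %%%%%%%%@@@@@@@@@@@@@@@%%%%%%%%%%%%%%%%%%%%%%%%%%%%%%%%%%%%%%%%%%%%%%%%%%%%%%%%%
116 %%%%%%%@@%@%@@@@%%%%%@@@%%%%%%%%%%%%%%%%%%%%%%%%%%%%%%%%%%%%%%%%%%%%%%%%%%%%%%%%
124 %%%%%%%@@@@@@@@@%%%%%%%@@%%%%%%%%%%%%%%%%%%%%%%%%%%%%%%%%%%%%%%%%%%%%%%%%%%%%%%%
132 %%%%%%%%@@@@@@@@%%%%%%%%%%%%%%%%%%%%%%%%%%%%%%%%%%%%%%%%%%%%%%%%%%%%%%%%%%%%%%%%
140 %%%%%%%%%#.  ..%+-::=*+++**
[... 1393 characters left out ...]
.  :--: -====*%%%%@@
276 %%#*%%%%@@* .---..  .::::::::::::::-:-::-::::-::-::::::-:::%   .:-=-..-=##%%%@@@
284 %%%+%%%%%-.:--:      :::::::::::::----------::--:----:---::-     .---..-#####%==
292 %%#*##%*  :--:       ::::::::.::::::::::::::::::::::::::::::      .---...++++-==
300 #%##*#= .-==-.      -=====-=======-=************************-.     :#+=: .-++=-#
308 %%- ..     ==. .   .:::::::.::::::::------===-===------------.    .:=:  .  . ..@
316 #..  .  .   ..       .   .     .   ...........................    .. . ....... .
324  .   .      ..   .         .       ............................   .   . ...  .. 
332   .       .  .  :%.   .         .  .---...... ..... ............ ...     . .. ..
```

The leveller stands in the drawer's middle: its outline in the wrist image matches the prediction to about 1 px. I close the fingers and go in front of drawer_a, to the right of centre so as to clear the pitcher handle.

Request:
{"fn": "carry_out", "kwargs": {"motion": [[[0,0,10],0,1],[[-40,-14,10],0,1],[[-80,-28,10],0,1],[[-107,-37,10],0,1],[[-107,-37,10],0,1],[[-107,-37,10],0,1],[[-107,-37,-30],0,1],[[-107,-37,-65],0,1],[[-107,-37,-86],0,1],[[-107,-37,-86],0,1]]}}

```text
clock: 22.95
ee_pos: [0.4133, 0.1744, 0.0319]
ee_rot: [0.001, 1.0, -0.025, -0.002]
contact_force: [-0.2, -0.1, 0.6]
opening: -0.0002
grip_force: 0.0
```

Request:
{"fn": "carry_out", "kwargs": {"motion": [[[5,-0.2,0],0,1],[[11,-0.5,0],0,1],[[16,-0.8,0],0,1],[[20,-1,0],0,1],[[24,-1.2,0],0,1],[[29,-1.4,0],0,1],[[35,-1.7,0],0,1],[[42,-2.1,0],0,1],[[50,-2.5,0],0,1],[[58,-2.9,0],0,1],[[66,-3.3,0],0,1],[[74,-3.7,0],0,1],[[82,-4.1,0],0,1],[[90,-4.5,0],0,1],[[98,-4.9,0],0,1],[[106,-5.3,0],0,1],[[113,-5.6,0],0,1],[[119,-5.9,0],0,1],[[124,-6.2,0],0,1],[[127,-6.3,0],0,1]]}}

```text
clock: 24.95
ee_pos: [0.5415, 0.1684, 0.0343]
ee_rot: [0.0, 1.0, -0.025, -0.0]
contact_force: [-4.1, -0.9, 2.4]
opening: 0.0003
grip_force: 1.9
```

```bash
python3 - <<'E'
from h import *
snap('side','s13'); print(front('s13')[:2], status.observe()['ee_pos'])
E
```

```text
[(np.float64(0.7438928289992119), np.float64(0.006999999999999999)), (np.float64(0.7377431906614786), np.float64(0.006))] [0.54167359 0.16837983 0.03429099]
```

Request:
{"fn": "carry_out", "kwargs": {"motion": [[[3,-0.1,0],0,1],[[6,-0.3,0],0,1],[[9,-0.4,0],0,1],[[10.5,-0.5,0],0,1],[[10.5,-0.5,0],0,1]]}}

```text
clock: 25.5
ee_pos: [0.5518, 0.1679, 0.0342]
ee_rot: [0.0, 1.0, -0.025, -0.0]
contact_force: [-2.8, -1.4, -0.8]
opening: 0.0002
grip_force: 1.5
```

Request:
{"fn": "carry_out", "kwargs": {"motion": [[[1,0,0],0,1],[[2,-0.1,0],0,1],[[3,-0.1,0],0,1],[[3,-0.1,0],0,1]]}}

```text
clock: 25.9
ee_pos: [0.5542, 0.1678, 0.0343]
ee_rot: [0.0, 1.0, -0.025, -0.001]
contact_force: [-8.8, -2.8, 1.7]
opening: 0.0
grip_force: 4.1
```

Request:
{"fn": "carry_out", "kwargs": {"motion": [[[1,0,0],0,1],[[1,0,0],0,1],[[-15,0.7,0],0,1],[[-40,2,0],0,1],[[-50,2.5,0],0,1],[[-50,2.5,40],0,1],[[-50,2.5,90],0,1],[[-60,2.5,140],0,1],[[-100,-40,150],0,1],[[-140,-80,150],0,1],[[-180,-120,150],0,1],[[-180,-160,150],0,1],[[-180,-210,150],0,1],[[-180,-260,150],0,1],[[-180,-310,150],0,1],[[-180,-310,150],0,1],[[-180,-310,150],0,1]]}}

```text
clock: 27.6
ee_pos: [0.375, -0.1434, 0.1847]
ee_rot: [0.0, 1.0, -0.026, 0.001]
contact_force: [0.6, -0.3, 0.2]
opening: 0.0002
grip_force: 0.0
```

```bash
python3 - <<'E'
from h import *
np.set_printoptions(precision=4,suppress=True)
s=snap('side','s14'); t=snap('top','t14'); t0=load('top0'); s0=load('side0')
print(front('s14')[:3], status.observe()['ee_pos'])
def diff(a,b,r):
    y0,y1,x0,x1=r; return np.abs(a['image'][y0:y1,x0:x1].astype(int)-b['image'][y0:y1,x0:x1]).mean()
for n,r in dict(bottle=(218,242,272,296),shot=(155,182,384,410),jar=(225,256,375,408),lev=(190,219,385,412),frontb=(175,215,268,328)).items(): print(n,round(diff(t,t0,r),1))
hsv=cv2.cvtColor(t['image'],cv2.COLOR_RGB2HSV); m=cv2.inRange(hsv,(5,120,100),(20,255,255))[170:215,198:335]
for x in range(4,134,8):
    r=np.where(m[:,x])[0]; print(x+198,(r.min()+170,r.max()+170) if len(r) else None,end=' ')
E
```

```text
[(np.float64(0.7236142748671223), np.float64(0.002999999999999999)), (np.float64(0.7214121258633922), np.float64(0.002)), (np.float64(0.7068303914044513), np.float64(0.004))] [ 0.375  -0.1415  0.1846]
bottle 1.9
shot 2.0
jar 46.7
lev 30.0
frontb 82.6
202 (np.int64(182), np.int64(187)) 210 (np.int64(182), np.int64(187)) 218 (np.int64(183), np.int64(187)) 226 (np.int64(183), np.int64(187)) 234 (np.int64(183), np.int64(188)) 242 (np.int64(183), np.int64(188)) 250 (np.int64(183), np.int64(188)) 258 (np.int64(184), np.int64(188)) 266 (np.int64(183), np.int64(188)) 274 (np.int64(184), np.int64(189)) 282 (np.int64(184), np.int64(189)) 290 (np.int64(184), np.int64(189)) 298 (np.int64(184), np.int64(189)) 306 (np.int64(185), np.int64(189)) 314 (np.int64(185), np.int64(189)) 322 (np.int64(185), np.int64(190)) 330 None
```

```bash
python3 - <<'E'
from h import *
s=load('s14'); s0=load('side0'); t0=load('top0')
print(front('s14')[:2],front('side0')[:2])
print('jar side',np.abs(s['image'][186:214,372:392].astype(int)-s0['image'][186:214,372:392]).mean(),'bottle',np.abs(s['image'][212:260,338:360].astype(int)-s0['image'][212:260,338:360]).mean())
m=cv2.inRange(cv2.cvtColor(t0['image'],cv2.COLOR_RGB2HSV),(5,120,100),(20,255,255))[170:215,198:335]
for x in range(4,60,8):
    r=np.where(m[:,x])[0]; print(x+198,r.min()+170,r.max()+170,end=' | ')
print(env.hand_in())
E
```

```text
[(np.float64(0.7236142748671223), np.float64(0.002999999999999999)), (np.float64(0.7214121258633922), np.float64(0.002))] [(np.float64(0.7521105141980046), np.float64(0.002)), (np.float64(0.7365223993925588), np.float64(0.002999999999999999))]
jar side 2.0517857142857143 bottle 4.697916666666667
202 182 187 | 210 182 187 | 218 183 187 | 226 183 187 | 234 183 188 | 242 183 189 | 250 183 188 | the job is handed in; nothing more can be done
None
```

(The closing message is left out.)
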